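# Set a customer's sushi tray

## Task

Set the customer's tray (the diner sits on the robot's side): stand the green tea cup in the middle of the cork coaster, the soy pourer in the middle of the red-lined saucer, the white ginger bowl midway between coaster and saucer in line with them, and the blue soy dish beside the middle of the plate on the saucer's side. Lay the chopsticks centred in front of the plate, parallel to the tray's front edge, either way round. Set everything down on the tray, without dropping or tipping the pourer or the crockery, let go, and leave the sesame shaker where it stands.

Things in the scene. Friction and masses are not known exactly. Their poses are not given: they have to be found in the camera images.
- tray: Serving tray standing on the steel counter, black with a red rim, 300 (its x, front to back) x 400 (its y) mm. It does not move. The origin is under its middle, on the counter. Its x axis points away from the robot to the tray's back edge, its y axis to the left as the robot looks; the edge towards the robot is the front, the diner's side. The floor is flat, 6 mm above the counter; the rim is 8 mm wide and its top is 16 mm above the counter.
- plate: Oblong white sushi plate with a blue border, near the middle of the tray, 100 (x) x 170 (y) mm, 15 mm high. It does not move. The origin is under its middle, on the tray's floor; axes as the tray's to within a few degrees.
- coaster: Round cork coaster, brown, 86 mm across, 5 mm thick, flat, in one back corner of the tray (left or right), lying on the tray's floor. It does not move. The origin is under its middle; axes as the tray's.
- saucer: Round white drip saucer with a red line round its edge, 82 mm across, 5 mm thick, flat on top, in the other back corner of the tray, lying on the tray's floor. It does not move. The origin is under its middle; axes as the tray's.
- cup_mid (a point): Green tea cup without handle, upright, open at the top, 70 mm high, 61 to 64 mm across above its lowest 10 mm (foot 50 mm), 4 mm wall. The point is on its axis, half-way up, 35 mm above its foot. z axis up.
- pourer_mid (a point): Soy sauce pourer, full and closed: amber glass bottle with a red cap that has two small spouts. 82 mm high; the body is a straight cylinder 56 mm across from the foot to 46 mm up, then a shoulder, then the cap 39 mm across from 60 to 82 mm up. The point is on its axis, 41 mm above its foot. z axis up.
- soy_dish_mid (a point): Soy dish: small round open blue dish, 26 mm high, 68 mm across at the rim, 64 mm at 7 mm up, foot 52 mm, wall 4 mm. The point is on its axis, half-way up, 13 mm above its foot. z axis up.
- ginger_bowl_mid (a point): Ginger bowl: small round open white bowl, 36 mm high, 58 mm across at the rim, 52 mm at 8 mm up, foot 42 mm, wall 4 mm. The point is on its axis, half-way up, 18 mm above its foot. z axis up.
- chopsticks_mid (a point): A pair of wooden chopsticks side by side in a white paper sleeve with a red band, one rigid piece lying flat, 210 mm long (along its x), 24 mm wide (y), 10 mm thick; the sleeve covers 150 mm of it at the -x end, its middle included. The point is the centre of the piece, 5 mm above its underside.
- shaker_mid (a point): Bystander: sesame shaker, upright, tan wooden body with a steel cap, 78 mm high, 44 mm across, loose, stands beside the tray. The point is on its axis, 39 mm above its foot.
Mind the look-alikes: they are no part of the job. What is meant by the part that bears pourer_mid is not purple, and is the smaller of those in its own colour.

How it is judged (in metres and radians):
At the end, for the whole second after the job is handed in: Cup on coaster, pourer on saucer: within 14 mm, upright. On the tray floor: soy dish on the saucer's side, 110-170 mm from plate centre, 35 mm fore/aft; ginger bowl 98-152 mm from coaster and saucer, 22 mm off line; chopsticks 68-128 mm before plate, 30 mm sideways, 0.15 rad. All still (horizontal distance between cup_mid and coaster below 0.014 m and z of cup_mid in the frame of coaster between 0.036 and 0.044 m and angle between each of cup_mid, pourer_mid, soy_dish_mid, ginger_bowl_mid, chopsticks_mid's own z axis and vertical below 0.1 rad and horizontal distance between pourer_mid and saucer below 0.014 m and z of pourer_mid in the frame of saucer between 0.042 and 0.05 m and z of soy_dish_mid in the frame of tray between 0.015 and 0.023 m and x of soy_dish_mid in the frame of plate between -0.035 and 0.035 m and ((y of saucer in the frame of tray above 0 m and y of soy_dish_mid in the frame of plate between 0.11 and 0.17 m) or (y of saucer in the frame of tray below 0 m and y of soy_dish_mid in the frame of plate between -0.17 and -0.11 m)) and z of ginger_bowl_mid in the frame of tray between 0.02 and 0.028 m and horizontal distance between ginger_bowl_mid and coaster between 0.098 and 0.152 m and x of ginger_bowl_mid in the frame of coaster between -0.022 and 0.022 m and horizontal distance between ginger_bowl_mid and saucer between 0.098 and 0.152 m and x of ginger_bowl_mid in the frame of saucer between -0.022 and 0.022 m and z of chopsticks_mid in the frame of tray between 0.007 and 0.015 m and x of chopsticks_mid in the frame of plate between -0.128 and -0.068 m and y of chopsticks_mid in the frame of plate between -0.03 and 0.03 m and angle between the x axis of chopsticks_mid and the y axis of tray, either way round below 0.15 rad and linear speed of each of cup, pourer, soy_dish, ginger_bowl, chopsticks below 0.02 m/s); the robot touches nothing.
It fails at once if the sesame shaker is shifted by more than 25 mm or tipped (distance of shaker_mid from where it was at the start of the episode above 0.025 m or angle between shaker_mid's own z axis and vertical above 0.35 rad).
It fails at once if the cup, the pourer, the soy dish or the ginger bowl is tipped by more than about 35 degrees (angle between any of cup_mid, pourer_mid, soy_dish_mid, ginger_bowl_mid's own z axis and vertical above 0.6 rad).
It fails at once if a cup, dish, bowl or the pourer is dropped (falls freely faster than 0.8 m/s, that is from more than about 30 mm) ((linear speed of cup above 0.8 m/s and contact force between cup and the fingers below 0.1 N) or (linear speed of pourer above 0.8 m/s and contact force between pourer and the fingers below 0.1 N) or (linear speed of soy_dish above 0.8 m/s and contact force between soy_dish and the fingers below 0.1 N) or (linear speed of ginger_bowl above 0.8 m/s and contact force between ginger_bowl and the fingers below 0.1 N)).
It also fails if it takes over 112 s, if anything falls off the work surface, if the arm or the gripper's body presses on something with over 40 N, if the wrist force passes 120 N, or if a joint passes its speed limit or range.

## Robot

A 6-joint arm with a two-finger parallel gripper is mounted at the origin on the work surface. World frame = base frame: x ahead of the robot, y to its left, z up, the work surface at z = 0. Lengths are in m, angles in degrees, forces in N, time in s.
With the tool pointing down it reaches from about 0.35 to 0.875 m from the base axis. Payload 4.2 kg.
Tool frame: the origin (TCP) lies on the front face of the gripper's body, between the roots of the fingers; the fingertips stand 70 mm ahead of it and the grasp point (between the pads) lies 51 mm ahead of it; z points along the fingers, y is the line along which they close (so a half turn about z gives the same grasp; the last joint's range is limited). The gripper opens to 87 mm and grips with 3 to 60 N. Pads are 19 mm wide; open, the fingers measure 117 mm over their backs; the gripper's body (75 mm by 190 mm) begins 51 mm behind the grasp point.
Start: joints at [78.816, 22.042, 0.453, 0, -68.411, -14.817], TCP at [0.274, 0.562, 0.292] pointing down, gripper open.
Joint ranges: [-179.83, 179.83], [-69.29, 118.12], [-61.27, 80.66], [-181.25, 117.63], [-171.15, -9.14], [-177.46, 177.46]. Speed limits (degrees/s): [159.86, 159.86, 180, 180, 180, 180].

## Interface

Orientations are given as a 3x3 rotation matrix whose columns are the frame's x, y, z axes.
In Python, from station import r gives the robot as it stands.
- The arm moves only by the shell command python3 -m pendant 'ROWS' [OPENING]. ROWS is JSON, a list of rows, each a list of 2 entries, a list of its own where there are three numbers: the shift along the tool's x, y, z in mm, then the turn, a rotation vector about the tool's x, y, z in rad. A call has 1 to 10 rows; each row is the pose to reach, as a shift and turn from the pose commanded when the call began, along the tool's axes at that moment; what a row does not reach only later rows make up. A row lasts 1/10 s, in which the tool goes at most 50 mm and 8.59 degrees, less where a joint would pass 70% of its speed; a pose out of reach is approached as far as the arm can. A call with a gripper value outside its range is refused whole. OPENING is the opening, from 0 (shut) to 1 (fully open), set as the call begins (- or left out, the last holds). The fingers move at their own pace and stop on an object; the grip force is fixed at half the most. Time passes only in rows, so rows that repeat a pose let the fingers close. It gives the time, the measured TCP pose, the force, the opening and the grip force at its end, in the units of the state.
- r.sense(): the state, without advancing time (a new reading comes with each control period).
- r.capture(name): name is "side" or "top"; returns a dict with "frame" (420x560x3 uint8, red, green, blue), "vertical_fov" (degrees; the focal length in pixels is half the picture's height over the tangent of half this angle, whatever the lens; pixels are square), "cx", "cy" (the principal point, pixels), "distortion" ([k1, k2, p1, p2, k3] as OpenCV has them; the pictures are not rectified), "rvec" (rotation vector, rad) and "tvec" (3), from world to camera coordinates, as OpenCV has them. Camera axes: x right, y down, z forward; pixel columns grow to the right and rows downward; lengths in m; the calibration is good to about 2 mm. A picture is of the moment at which its call begins. There is no depth.
- r.finish_job(): hands the job in; it is judged then, once.
The state is a dict: "time_s": time; "joints": joint angles; "joint_velocities": joint speeds; "effort": joint torques, N m; "tcp_pos": TCP position; "ee_rot": TCP orientation; "wrist_force": force on the tool from outside, world axes, zero at the start; "moment": the same for the moment, N m; "gripper_width": opening from 0.0 (shut) to 1.0 (fully open); "gripper_force": force on a finger pad.
Only numpy, scipy, OpenCV 4.12 (cv2) and the standard library are available. Lean on these libraries where they do the work, as an engineer would, in place of code of your own. Each camera call takes 0.05 s, during which the arm holds its last target. There are 200 camera calls.

## Working session

There is one attempt and no reset: what is moved stays moved. The work goes in short steps, Python scripts to look and compute and a shell command to move; the robot and the scene stay as the last step left them, time stands still between calls to the robot, and variables do not carry over. Pictures are saved under pics/ and viewed, at most 14 in all, crops included, and the job is handed in when it is done.

```bash
mkdir -p pics; ls; cat > h.py <<'E'
import numpy as np, cv2
from station import r
def cap(n):
    c=r.capture(n); h,w=c["frame"].shape[:2]
    f=h/2/np.tan(np.radians(c["vertical_fov"]/2))
    c["K"]=np.array([[f,0,c["cx"]],[0,f,c["cy"]],[0,0,1.]]); c["D"]=np.array(c["distortion"],float)
    c["rv"]=np.array(c["rvec"],float); c["tv"]=np.array(c["tvec"],float); return c
def ray(c,uv,z):
    p=cv2.undistortPoints(np.array(uv,float).reshape(-1,1,2),c["K"],c["D"]).reshape(-1,2)
    R=cv2.Rodrigues(c["rv"])[0]; o=-R.T@c["tv"]
    d=np.c_[p,np.ones(len(p))]@R
    return o+d*((np.asarray(z)-o[2])/d[:,2])[:,None]
def proj(c,P): return cv2.projectPoints(np.array(P,float).reshape(-1,3),c["rv"],c["tv"],c["K"],c["D"])[0].reshape(-1,2)
def save(c,name,box=None,s=1):
    im=c["frame"][...,::-1]
    if box: im=im[box[1]:box[3],box[0]:box[2]]
    cv2.imwrite("pics/"+name,cv2.resize(im,None,fx=s,fy=s,interpolation=cv2.INTER_CUBIC))
E
python3 - <<'E'
from h import *
for n in("top","side"):
    c=cap(n); save(c,n+"0.png",None,1.42)
    R=cv2.Rodrigues(c["rv"])[0]; print(n,-R.T@c["tv"],R.round(2).tolist(),c["K"][0,0],c["D"])
s=r.sense(); print(s["time_s"],s["ee_rot"],s["gripper_width"],s["tcp_pos"])
E
```

```text
pics
top [ 0.3996469  -0.0069993   1.42743752] [[0.02, -1.0, -0.0], [-1.0, -0.02, -0.06], [0.06, 0.0, -1.0]] 490.7336018918155 [0.00972962 0.         0.         0.         0.        ]
side [ 0.21717118 -1.00062244  0.72649123] [[0.97, -0.23, 0.01], [-0.11, -0.53, -0.84], [0.2, 0.82, -0.54]] 472.7906510658035 [-0.03206681  0.          0.          0.          0.        ]
0.1 [[ 8.98709781e-01 -4.38543194e-01 -7.72856331e-04]
 [-4.38543866e-01 -8.98708008e-01 -1.78745707e-03]
 [ 8.93049569e-05  1.94533655e-03 -9.99998104e-01]] 0.9990764020504629 [0.27378498 0.56138571 0.29129165]
```

View pics/top0.png

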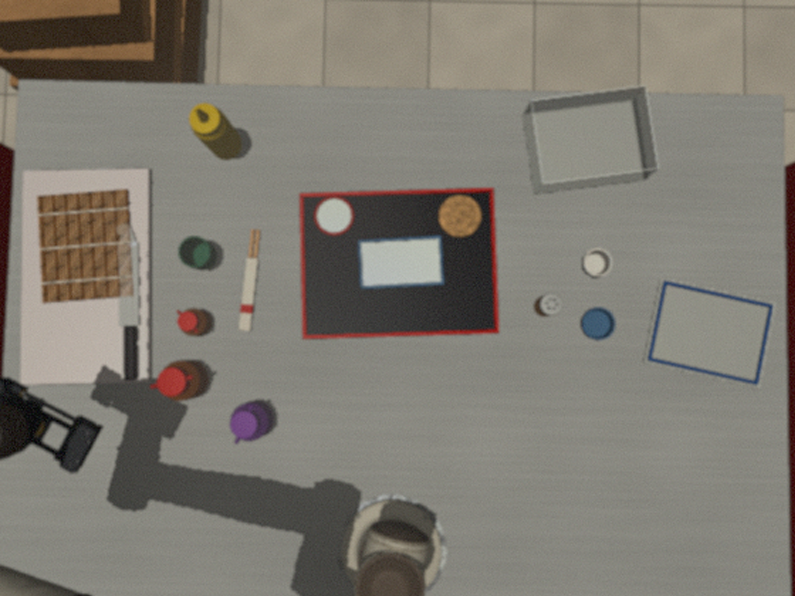

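View pics/side0.png

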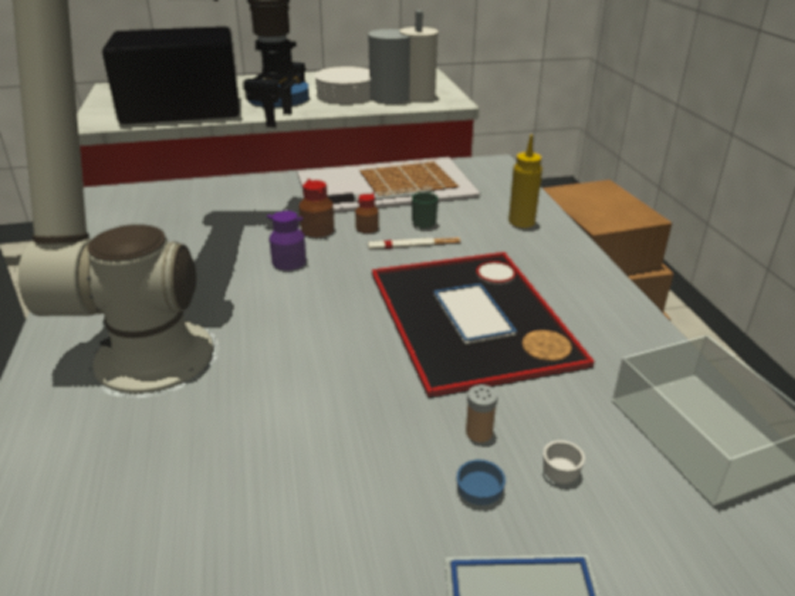

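Read from the pictures (pixels in the 1.42x top view):
- **Pourer candidates:** purple bottle (248,423), large amber bottle with red cap (175,383), and small amber bottle with red cap (190,321). I choose the small amber one, and the yellow bottle (207,120) is a distractor.
- **Other items:** cup (198,253), chopsticks (249,280), ginger bowl (596,263), soy dish (597,323), shaker (549,305).
- **Tray:** the saucer is back left (334,215) and the coaster back right (460,215).

Next is a close crop of the left-hand group and the right-hand pair.

```bash
python3 - <<'E'
from h import *
c=cap("top"); f=c["frame"][...,::-1]
a=f[155:290,105:190]; b=f[165:250,370:440]
a=cv2.resize(a,None,fx=4.4,fy=4.4,interpolation=cv2.INTER_CUBIC); b=cv2.resize(b,None,fx=5,fy=5,interpolation=cv2.INTER_CUBIC)
o=np.zeros((600,800,3),np.uint8); o[:a.shape[0],:a.shape[1]]=a[:600]; o[:b.shape[0],400:400+b.shape[1]]=b; cv2.imwrite("pics/crop.png",o)
E
```

```text
(no output)
```

View pics/crop.png

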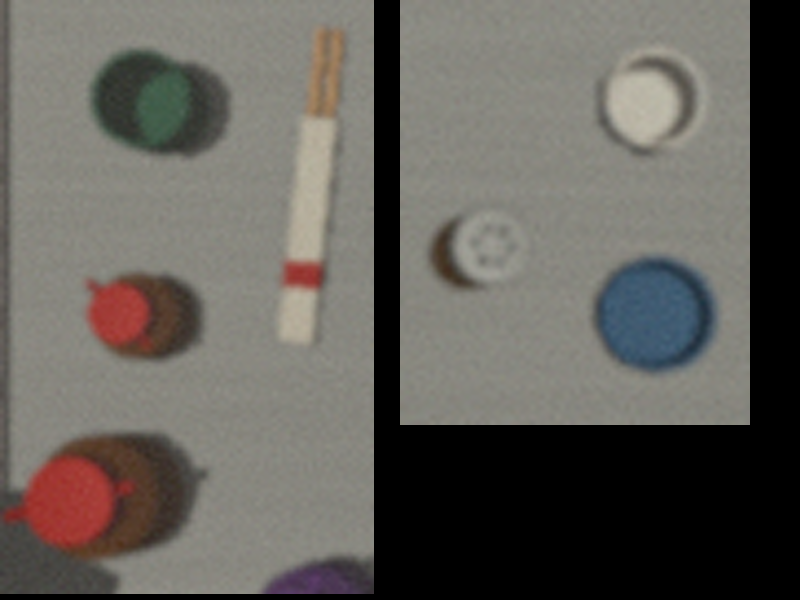

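The crop shows the small amber bottle with a red two-spout cap at crop (120,314); it is clearly smaller than the other red-capped bottle at (70,500), so the choice holds. Cup rim is at (142,101), ginger rim (655,98), soy rim (656,315), shaker (489,247), and the chopsticks run (330,28) to (296,343).

```bash
python3 - <<'E'
from h import *
c=cap("top"); f=c["frame"].astype(int)
L=lambda x,y:((x+.5)/4.4-.5+105,(y+.5)/4.4-.5+155); Rr=lambda x,y:((x-400+.5)/5-.5+370,(y+.5)/5-.5+165)
P=[("cup",L(142,101),.07),("pour",L(120,314),.082),("bigpour",L(70,500),.1),("ginger",Rr(655,98),.036),("soy",Rr(656,315),.026),("shaker",Rr(489,247),.078),("c1",L(330,28),.01),("c2",L(296,343),.01)]
W={}
for n,uv,z in P: W[n]=ray(c,[uv],[z])[0]; print(n,W[n].round(4))
d=W["c1"]-W["c2"]; print("chop",((W["c1"]+W["c2"])/2).round(4),np.linalg.norm(d),np.degrees(np.arctan2(d[1],d[0])))
R,G,B=f[...,0],f[...,1],f[...,2]
roi=np.zeros(R.shape,bool); roi[128:243,205:355]=1
def comps(m,z,minA=60):
    n,l,st,ce=cv2.connectedComponentsWithStats((m&roi).astype(np.uint8))
    for i in range(1,n):
        if st[i,4]>minA:
            pts=np.argwhere(l==i)[:,::-1].astype(np.float32)
            w=ray(c,pts,np.full(len(pts),z)); q=cv2.minAreaRect((w[:,:2]*1000).astype(np.float32))
            print(st[i].tolist(),"mean",w.mean(0).round(4),"rect",q)
red=(R>110)&(G<70)&(B<70); print("red");comps(red,.016)
ins=np.zeros_like(roi);ins[137:236,215:345]=1
print("white");comps((R>140)&(G>140)&(B>140)&ins,.012)
print("cork");comps((R>110)&(R-B>35)&(G>60)&ins,.011)
E
```

```text
cup [0.5829 0.3984 0.07  ]
pour [0.4475 0.4035 0.082 ]
bigpour [0.3325 0.4241 0.1   ]
ginger [ 0.5845 -0.4005  0.036 ]
soy [ 0.4612 -0.4043  0.026 ]
shaker [ 0.4946 -0.2976  0.078 ]
c1 [0.6421 0.2938 0.01  ]
c2 [0.4333 0.3094 0.01  ]
chop [0.5377 0.3016 0.01  ] 0.20941004803006832 -4.262516933398995
red
[212, 133, 139, 105, 898] mean [ 0.5813 -0.0125  0.016 ] rect ((578.1994018554688, -1.849365234375), (295.7476806640625, 394.47113037109375), 2.826535940170288)
white
[224, 140, 23, 23, 415] mean [0.6729 0.1334 0.012 ] rect ((674.3310546875, 133.15574645996094), (64.74535369873047, 64.09149932861328), 1.3772610425949097)
[254, 168, 56, 33, 1632] mean [ 0.5797 -0.0051  0.012 ] rect ((579.4299926757812, -5.1690216064453125), (87.56749725341797, 159.14404296875), 4.172420978546143)
cork
[222, 138, 27, 27, 96] mean [0.6719 0.132  0.011 ] rect ((674.5374755859375, 133.2564697265625), (76.5491714477539, 75.79788970947266), 1.36381995677948)
[309, 138, 30, 28, 666] mean [ 0.6779 -0.1242  0.011 ] rect ((678.2109985351562, -124.66158294677734), (79.4451675415039, 84.55692291259766), 1.1192388534545898)
```

```bash
cat > go.py <<'E'
import sys; from h import *
from scipy.spatial.transform import Rotation as Ro
# usage: go.py x y z yaw -> shift (mm) and turn about tool z from the present pose
x,y,z,w=map(float,sys.argv[1:5]); s=r.sense(); R=np.array(s["ee_rot"]); p=np.array(s["tcp_pos"])
T=Ro.from_euler("z",w,degrees=True).as_matrix()@np.diag([1,-1,-1.])
print("shift",(R.T@(np.array([x,y,z])-p)*1000).round(1),"turn",Ro.from_matrix(R.T@T).as_rotvec().round(4),"t",s["time_s"])
E
python3 go.py .5845 -.4005 .19 0
```

```text
shift [701.  728.3 102.6] turn [ 1.300e-03  2.000e-04 -4.539e-01] t 0.2
```

```bash
python3 -m pendant '[[[25,26,4],[0,0,-0.1]],[[701,728,103],[0,0,-0.454]],[[701,728,103],[0,0,-0.454]],[[701,728,103],[0,0,-0.454]],[[701,728,103],[0,0,-0.454]],[[701,728,103],[0,0,-0.454]],[[701,728,103],[0,0,-0.454]],[[701,728,103],[0,0,-0.454]],[[701,728,103],[0,0,-0.454]],[[701,728,103],[0,0,-0.454]]]' 1; python3 go.py .5845 -.4005 .19 0
```

```text
time_s: 1.2
tcp_pos: [0.4229, 0.0995, 0.2429]
ee_rot: [[1.0, 0.001, 0.001], [0.001, -1.0, 0.0], [0.001, -0.0, -1.0]]
wrist_force: [1.3, 0.6, -0.4]
gripper_width: 0.998
gripper_force: 0.0
shift [161.1 500.2  52.8] turn [-0.0005 -0.0008  0.0009] t 1.2
```

```bash
python3 -m pendant '[[[150,470,50],[0,0,0]],[[150,470,50],[0,0,0]],[[150,470,50],[0,0,0]],[[150,470,50],[0,0,0]],[[150,470,50],[0,0,0]],[[150,470,50],[0,0,0]],[[150,470,50],[0,0,0]],[[150,470,50],[0,0,0]],[[150,470,50],[0,0,0]],[[150,470,50],[0,0,0]]]'; python3 -m pendant '[[[0,0,0],[0,0,0]],[[0,0,0],[0,0,0]]]' >/dev/null; python3 go.py .5845 -.4005 .074 0
```

```text
time_s: 2.2
tcp_pos: [0.5731, -0.3709, 0.192]
ee_rot: [[1.0, -0.0, -0.001], [-0.0, -1.0, 0.0], [-0.001, -0.0, -1.0]]
wrist_force: [0.3, 0.5, 0.3]
gripper_width: 1.0
gripper_force: 0.0
shift [ 12.5  31.3 117.2] turn [-0.0011  0.0021 -0.0019] t 2.4
```

```bash
python3 -m pendant '[[[12,31,0],[0,0,0]],[[12,31,30],[0,0,0]],[[12,31,60],[0,0,0]],[[12,31,85],[0,0,0]],[[12,31,105],[0,0,0]],[[12,31,117],[0,0,0]],[[12,31,117],[0,0,0]],[[12,31,117],[0,0,0]]]'; python3 -m pendant '[[[0,0,0],[0,0,0]],[[0,0,0],[0,0,0]],[[0,0,0],[0,0,0]],[[0,0,0],[0,0,0]],[[0,0,0],[0,0,0]],[[0,0,0],[0,0,0]],[[0,0,0],[0,0,0]],[[0,0,0],[0,0,0]]]' 0
```

```text
time_s: 3.2
tcp_pos: [0.5855, -0.3991, 0.077]
ee_rot: [[1.0, 0.001, 0.001], [0.001, -1.0, -0.001], [0.001, 0.001, -1.0]]
wrist_force: [-0.1, -0.5, 0.8]
gripper_width: 1.002
gripper_force: 0.0
time_s: 4.0
tcp_pos: [0.585, -0.3999, 0.0763]
ee_rot: [[1.0, 0.0, 0.001], [0.0, -1.0, -0.001], [0.001, 0.001, -1.0]]
wrist_force: [-0.8, -1.4, 2.5]
gripper_width: 0.639
gripper_force: 29.7
```

```bash
python3 - <<'E'
from h import *
c=cap("side"); save(c,"g1.png",(280,210,480,360),4)
E
```

```text
(no output)
```

View pics/g1.png

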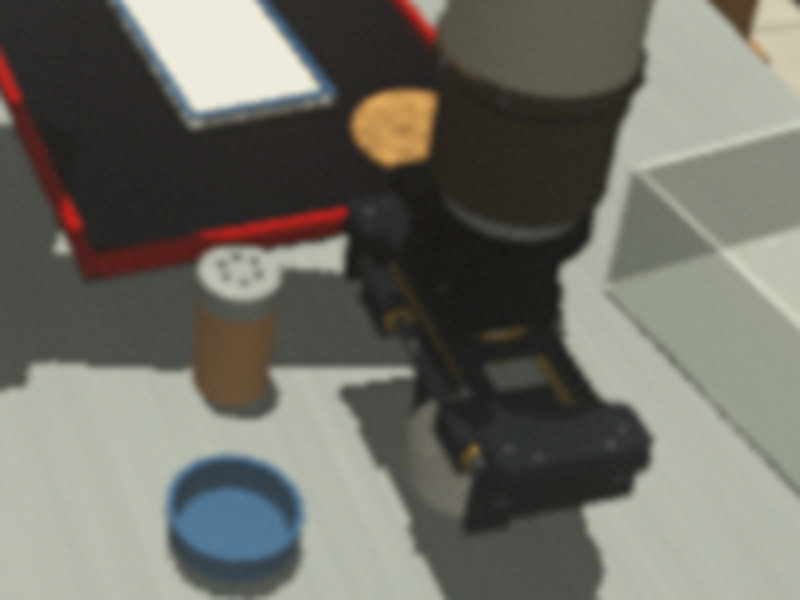

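The side view shows the bowl held between the pads at crop (440,465), with the shaker at (235,330) untouched. The 55.6 mm opening agrees with the bowl's size. Carrying it.

```bash
python3 -m pendant '[[[0,0,-10],[0,0,0]],[[0,0,-30],[0,0,0]],[[0,0,-55],[0,0,0]],[[0,0,-80],[0,0,0]],[[5,-20,-100],[0,0,0]],[[13,-55,-110],[0,0,0]],[[22,-95,-110],[0,0,0]],[[32,-140,-110],[0,0,0]],[[42,-185,-110],[0,0,0]],[[52,-230,-110],[0,0,0]]]'; python3 -m pendant '[[[10,-45,0],[0,0,0]],[[19,-85,0],[0,0,0]],[[27,-120,0],[0,0,0]],[[33,-147,0],[0,0,0]],[[37,-165,0],[0,0,0]],[[39,-174,0],[0,0,0]],[[39,-174,0],[0,0,0]],[[39,-174,0],[0,0,0]]]'; python3 go.py .676 .0044 .084 0
```

```text
time_s: 5.05
tcp_pos: [0.6366, -0.1666, 0.1859]
ee_rot: [[1.0, 0.0, -0.001], [0.0, -1.0, 0.001], [-0.001, -0.001, -1.0]]
wrist_force: [1.2, -0.8, -1.1]
gripper_width: 0.638
gripper_force: 29.9
time_s: 5.85
tcp_pos: [0.6754, 0.0037, 0.1857]
ee_rot: [[1.0, -0.001, -0.001], [-0.001, -1.0, -0.0], [-0.001, 0.0, -1.0]]
wrist_force: [-0.1, 0.4, -0.6]
gripper_width: 0.638
gripper_force: 29.9
shift [  0.7  -0.7 101.7] turn [ 0.0001  0.0008 -0.0007] t 5.85
```

```bash
python3 -m pendant '[[[0,0,20],[0,0,0]],[[0,0,50],[0,0,0]],[[0,0,75],[0,0,0]],[[0,0,90],[0,0,0]],[[0,0,96],[0,0,0]],[[0,0,99],[0,0,0]],[[0,0,101],[0,0,0]],[[0,0,102],[0,0,0]],[[0,0,102],[0,0,0]]]'
```

```text
time_s: 6.75
tcp_pos: [0.6762, 0.0046, 0.0846]
ee_rot: [[1.0, 0.0, 0.001], [0.0, -1.0, 0.0], [0.001, -0.0, -1.0]]
wrist_force: [-0.1, 0.9, -0.8]
gripper_width: 0.638
gripper_force: 29.9
```

```bash
python3 -m pendant '[[[0,0,1],[0,0,0]],[[0,0,2],[0,0,0]],[[0,0,2],[0,0,0]]]'|grep -E "tcp|wrist"; python3 -m pendant '[[[0,0,0],[0,0,0]],[[0,0,0],[0,0,0]],[[0,0,0],[0,0,0]],[[0,0,0],[0,0,0]],[[0,0,-10],[0,0,0]],[[0,0,-40],[0,0,0]],[[0,0,-80],[0,0,0]],[[0,0,-110],[0,0,0]],[[0,0,-110],[0,0,0]]]' 0.95; python3 go.py .4612 -.4043 .19 -90
```

```text
tcp_pos: [0.676, 0.0046, 0.0823]
wrist_force: [0.4, 0.1, 1.1]
time_s: 7.95
tcp_pos: [0.6785, 0.0047, 0.1989]
ee_rot: [[1.0, 0.001, 0.012], [0.001, -1.0, 0.001], [0.012, -0.001, -1.0]]
wrist_force: [0.6, 0.0, 1.4]
gripper_width: 0.944
gripper_force: 0.0
shift [-217.9  408.7    5.7] turn [-0.0105 -0.0087  1.572 ] t 7.95
```

```bash
python3 -m pendant '[[[-20,37,0],[0,0,0.14]],[[-218,409,6],[0,0,1.571]],[[-218,409,6],[0,0,1.571]],[[-218,409,6],[0,0,1.571]],[[-218,409,6],[0,0,1.571]],[[-218,409,6],[0,0,1.571]],[[-218,409,6],[0,0,1.571]],[[-218,409,6],[0,0,1.571]],[[-218,409,6],[0,0,1.571]],[[-218,409,6],[0,0,1.571]]]' 1 >/dev/null; python3 -m pendant '[[[0,0,0],[0,0,0]],[[0,0,0],[0,0,0]]]'>/dev/null; python3 go.py .4612 -.4043 .073 -90
```

```text
shift [ -0.2  -3.7 112.8] turn [0.     0.0002 0.0815] t 9.15
```

```bash
python3 -m pendant '[[[0,-4,0],[0,0,0.08]],[[0,-4,30],[0,0,0.08]],[[0,-4,60],[0,0,0.08]],[[0,-4,85],[0,0,0.08]],[[0,-4,103],[0,0,0.08]],[[0,-4,113],[0,0,0.08]],[[0,-4,113],[0,0,0.08]],[[0,-4,113],[0,0,0.08]]]' ; python3 -m pendant '[[[0,0,0],[0,0,0]],[[0,0,0],[0,0,0]],[[0,0,0],[0,0,0]],[[0,0,0],[0,0,0]],[[0,0,0],[0,0,0]],[[0,0,0],[0,0,0]],[[0,0,0],[0,0,0]]]' 0; python3 go.py .566 .135 .19 -90
```

```text
time_s: 9.95
tcp_pos: [0.4628, -0.404, 0.0736]
ee_rot: [[0.003, -1.0, 0.001], [-1.0, -0.003, -0.001], [0.001, -0.001, -1.0]]
wrist_force: [0.2, -0.7, 0.1]
gripper_width: 1.001
gripper_force: 0.0
time_s: 10.65
tcp_pos: [0.4621, -0.4044, 0.0736]
ee_rot: [[0.001, -1.0, 0.001], [-1.0, -0.001, -0.001], [0.001, -0.001, -1.0]]
wrist_force: [-0.5, 2.2, 5.7]
gripper_width: 0.764
gripper_force: 34.5
shift [-539.2 -104.7 -116.6] turn [-0.0009 -0.0007  0.0014] t 10.65
```

```bash
python3 -m pendant '[[[0,0,-8],[0,0,0]],[[0,0,-25],[0,0,0]],[[0,0,-50],[0,0,0]],[[0,0,-80],[0,0,0]],[[0,0,-105],[0,0,0]],[[-10,-2,-120],[0,0,0]],[[-35,-7,-120],[0,0,0]],[[-75,-15,-120],[0,0,0]],[[-120,-23,-120],[0,0,0]],[[-165,-32,-120],[0,0,0]]]'; python3 -m pendant '[[[-45,-9,0],[0,0,0]],[[-90,-18,0],[0,0,0]],[[-135,-27,0],[0,0,0]],[[-180,-36,0],[0,0,0]],[[-225,-45,0],[0,0,0]],[[-270,-53,0],[0,0,0]],[[-310,-61,0],[0,0,0]],[[-340,-67,0],[0,0,0]],[[-362,-71,0],[0,0,0]],[[-374,-73,0],[0,0,0]]]'; python3 -m pendant '[[[0,0,0],[0,0,0]],[[0,0,0],[0,0,0]]]' >/dev/null; python3 go.py .566 .135 .0815 -90
```

```text
time_s: 11.65
tcp_pos: [0.493, -0.2371, 0.1921]
ee_rot: [[-0.0, -1.0, -0.002], [-1.0, 0.0, 0.001], [-0.001, 0.002, -1.0]]
wrist_force: [1.9, -0.4, -0.3]
gripper_width: 0.765
gripper_force: 34.5
time_s: 12.65
tcp_pos: [0.5657, 0.137, 0.192]
ee_rot: [[0.003, -1.0, -0.001], [-1.0, -0.003, -0.0], [0.0, 0.001, -1.0]]
wrist_force: [-0.2, 0.1, -1.3]
gripper_width: 0.757
gripper_force: 34.5
shift [ -0.8  -0.5 110.8] turn [ 0.0015 -0.0006  0.0007] t 12.85
```

```bash
python3 -m pendant '[[[0,0,20],[0,0,0]],[[0,0,50],[0,0,0]],[[0,0,80],[0,0,0]],[[0,0,98],[0,0,0]],[[0,0,105],[0,0,0]],[[0,0,109],[0,0,0]],[[0,0,111],[0,0,0]],[[0,0,113],[0,0,0]],[[0,0,113],[0,0,0]]]'|grep -E "tcp|wrist|width"; python3 -m pendant '[[[0,0,0],[0,0,0]],[[0,0,0],[0,0,0]],[[0,0,0],[0,0,0]],[[0,0,0],[0,0,0]],[[0,0,-10],[0,0,0]],[[0,0,-40],[0,0,0]],[[0,0,-80],[0,0,0]],[[0,0,-110],[0,0,0]],[[0,0,-110],[0,0,0]]]' 0.95;  python3 go.py .5377 .3016 .15 -4.3
```

```text
tcp_pos: [0.5666, 0.135, 0.0804]
wrist_force: [-0.3, 0.0, -1.6]
gripper_width: 0.764
time_s: 14.65
tcp_pos: [0.5688, 0.1359, 0.1959]
ee_rot: [[0.002, -1.0, 0.011], [-1.0, -0.002, 0.004], [-0.004, -0.011, -1.0]]
wrist_force: [0.6, -0.4, 0.1]
gripper_width: 0.95
gripper_force: 0.0
shift [-165.6   31.2   46.3] turn [-0.0119 -0.0046 -1.4935] t 14.65
```

```bash
python3 -m pendant '[[[-30,6,0],[0,0,-0.15]],[[-60,12,10],[0,0,-0.3]],[[-90,18,20],[0,0,-0.45]],[[-120,24,30],[0,0,-0.6]],[[-150,31,40],[0,0,-0.75]],[[-166,31,46],[0,0,-0.9]],[[-166,31,46],[0,0,-1.05]],[[-166,31,46],[0,0,-1.2]],[[-166,31,46],[0,0,-1.35]],[[-166,31,46],[0,0,-1.49]]]' 0.6 >/dev/null;  python3 -m pendant '[[[0,0,0],[0,0,0]],[[0,0,0],[0,0,0]]]'>/dev/null; python3 go.py .5377 .3016 .0725 -4.3
```

```text
shift [ 2.6 -1.1 71.2] turn [ 0.0003  0.0003 -0.0078] t 15.85
```

```bash
python3 -m pendant '[[[2,-1,20],[0,0,-0.008]],[[2,-1,45],[0,0,-0.008]],[[2,-1,60],[0,0,-0.008]],[[2,-1,68],[0,0,-0.008]],[[2,-1,71],[0,0,-0.008]],[[2,-1,71],[0,0,-0.008]],[[2,-1,71],[0,0,-0.008]]]'|grep -E "tcp|wrist"; python3 -m pendant '[[[0,0,0],[0,0,0]],[[0,0,0],[0,0,0]],[[0,0,0],[0,0,0]],[[0,0,0],[0,0,0]],[[0,0,0],[0,0,0]],[[0,0,0],[0,0,0]],[[0,0,0],[0,0,0]]]' 0;python3 -m pendant '[[[0,0,-10],[0,0,0]],[[0,0,-30],[0,0,0]],[[0,0,-60],[0,0,0]],[[0,0,-90],[0,0,0]],[[0,0,-100],[0,0,0]],[[0,0,-100],[0,0,0]]]'; python3 go.py .4855 -.005 .15 -87.5
python3 - <<'E'
from h import *
c=cap("side"); save(c,"g2.png",(200,120,440,300),3.3)
E
```

```text
tcp_pos: [0.5377, 0.302, 0.0737]
wrist_force: [-0.0, -0.6, 0.9]
time_s: 17.25
tcp_pos: [0.5372, 0.3017, 0.0729]
ee_rot: [[0.997, -0.072, 0.0], [-0.072, -0.997, -0.0], [0.0, 0.0, -1.0]]
wrist_force: [0.0, -0.2, 1.9]
gripper_width: 0.267
gripper_force: 30.0
time_s: 17.85
tcp_pos: [0.5378, 0.3022, 0.1749]
ee_rot: [[0.997, -0.072, 0.003], [-0.072, -0.997, 0.003], [0.003, -0.003, -1.0]]
wrist_force: [-0.2, 0.2, 0.0]
gripper_width: 0.27
gripper_force: 30.0
shift [-30.2 310.2  23.8] turn [-0.0048  0.      1.4554] t 17.85
```

View pics/g2.png

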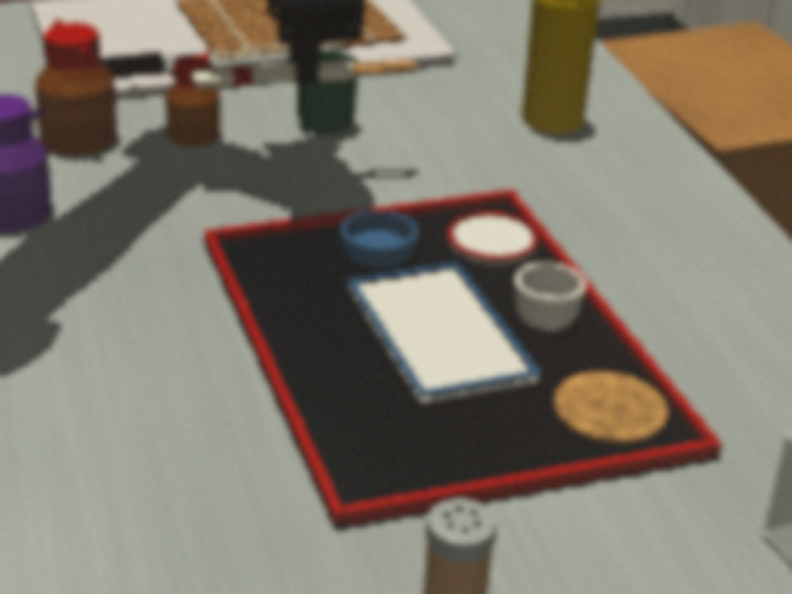

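The picture shows the soy dish (380,238) and ginger bowl (550,295) standing on the tray, and the chopsticks held level at (300,70). Laying the chopsticks down.

```bash
python3 -m pendant '[[[-2,15,0],[0,0,0.08]],[[-5,45,0],[0,0,0.22]],[[-8,80,5],[0,0,0.37]],[[-12,120,10],[0,0,0.52]],[[-16,160,14],[0,0,0.67]],[[-19,200,18],[0,0,0.82]],[[-22,235,22],[0,0,0.97]],[[-25,265,24],[0,0,1.12]],[[-28,290,24],[0,0,1.26]],[[-30,305,24],[0,0,1.38]]]'>/dev/null; python3 -m pendant '[[[0,0,0],[0,0,0.06]],[[0,0,0],[0,0,0.075]],[[0,0,0],[0,0,0.075]]]'; python3 go.py .4855 -.005 .081 -87.5
```

```text
time_s: 19.2
tcp_pos: [0.4849, -0.0005, 0.1477]
ee_rot: [[0.045, -0.999, -0.002], [-0.999, -0.045, -0.001], [0.0, 0.002, -1.0]]
wrist_force: [1.1, 0.4, -0.3]
gripper_width: 0.268
gripper_force: 30.0
shift [ 4.5 -0.6 66.7] turn [ 0.0023 -0.0005  0.0011] t 19.2
```

```bash
python3 -m pendant '[[[4,0,15],[0,0,0]],[[4,0,35],[0,0,0]],[[4,0,52],[0,0,0]],[[4,0,62],[0,0,0]],[[4,0,66],[0,0,0]],[[4,0,68],[0,0,0]],[[4,0,69],[0,0,0]],[[4,0,69],[0,0,0]]]'|grep -E "tcp|wrist"; python3 -m pendant '[[[0,0,0],[0,0,0]],[[0,0,0],[0,0,0]],[[0,0,0],[0,0,0]],[[0,0,-10],[0,0,0]],[[0,0,-40],[0,0,0]],[[0,0,-80],[0,0,0]],[[0,0,-120],[0,0,0]],[[0,0,-120],[0,0,0]]]' 0.45;  python3 go.py .5829 .3984 .22 0
```

```text
tcp_pos: [0.4859, -0.0043, 0.0802]
wrist_force: [-0.3, 0.8, 0.6]
time_s: 20.8
tcp_pos: [0.4887, -0.0038, 0.2062]
ee_rot: [[0.045, -0.999, 0.013], [-0.999, -0.045, 0.003], [-0.002, -0.013, -1.0]]
wrist_force: [1.1, 0.2, -0.5]
gripper_width: 0.448
gripper_force: 0.0
shift [-397.5 -112.5  -11.5] turn [-0.0123 -0.0086 -1.5253] t 20.8
```

```bash
python3 -m pendant '[[[-20,-5,-4],[0,0,-0.15]],[[-55,-16,-12],[0,0,-0.3]],[[-95,-27,-12],[0,0,-0.45]],[[-140,-40,-12],[0,0,-0.6]],[[-185,-52,-12],[0,0,-0.75]],[[-230,-65,-12],[0,0,-0.9]],[[-275,-78,-12],[0,0,-1.05]],[[-320,-90,-12],[0,0,-1.2]],[[-360,-102,-12],[0,0,-1.35]],[[-397,-112,-12],[0,0,-1.5]]]' 1 >/dev/null;  python3 -m pendant '[[[0,0,0],[0,0,-0.025]],[[0,0,0],[0,0,-0.025]],[[0,0,0],[0,0,-0.025]]]'; python3 go.py .5829 .3984 .091 0
```

```text
time_s: 22.1
tcp_pos: [0.5797, 0.3961, 0.2117]
ee_rot: [[1.0, -0.003, -0.001], [-0.003, -1.0, -0.001], [-0.001, 0.001, -1.0]]
wrist_force: [0.1, 0.5, 0.2]
gripper_width: 0.999
gripper_force: 0.0
shift [  3.3  -2.4 120.7] turn [ 0.0008  0.0008 -0.0035] t 22.1
```

```bash
python3 -m pendant '[[[3,-2,0],[0,0,0]],[[3,-2,25],[0,0,0]],[[3,-2,55],[0,0,0]],[[3,-2,85],[0,0,0]],[[3,-2,105],[0,0,0]],[[3,-2,117],[0,0,0]],[[3,-2,121],[0,0,0]],[[3,-2,121],[0,0,0]]]'|grep -E "tcp|wrist"; python3 -m pendant '[[[0,0,0],[0,0,0]],[[0,0,0],[0,0,0]],[[0,0,0],[0,0,0]],[[0,0,0],[0,0,0]],[[0,0,0],[0,0,0]],[[0,0,0],[0,0,0]],[[0,0,0],[0,0,0]],[[0,0,0],[0,0,0]]]' 0;python3 go.py .678 -.1244 .22 0
python3 - <<'E'
from h import *
c=cap("side"); save(c,"g3.png",(200,60,440,240),3.3)
E
```

```text
tcp_pos: [0.5834, 0.3989, 0.0912]
wrist_force: [0.3, -0.4, 0.4]
time_s: 23.7
tcp_pos: [0.5832, 0.3992, 0.0914]
ee_rot: [[1.0, -0.002, 0.001], [-0.002, -1.0, 0.0], [0.001, -0.0, -1.0]]
wrist_force: [-0.9, -1.2, 5.7]
gripper_width: 0.725
gripper_force: 30.0
shift [  95.7  523.4 -128.6] turn [-0.0003 -0.0006 -0.0017] t 23.7
```

View pics/g3.png

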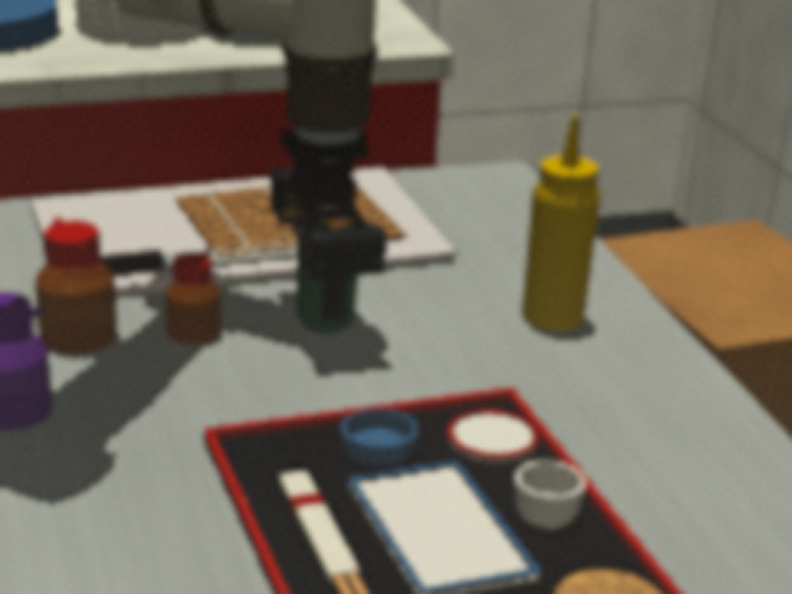

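The cup is held upright at (325,290) with a 63 mm opening, and the chopsticks lie in front of the plate. Carrying the cup to the coaster.

```bash
python3 -m pendant '[[[0,0,-8],[0,0,0]],[[0,0,-25],[0,0,0]],[[0,0,-50],[0,0,0]],[[0,0,-80],[0,0,0]],[[0,8,-105],[0,0,0]],[[5,28,-120],[0,0,0]],[[11,60,-125],[0,0,0]],[[18,100,-125],[0,0,0]],[[26,143,-125],[0,0,0]],[[34,186,-125],[0,0,0]]]'; python3 -m pendant '[[[8,44,0],[0,0,0]],[[16,88,0],[0,0,0]],[[24,132,0],[0,0,0]],[[32,176,0],[0,0,0]],[[40,218,0],[0,0,0]],[[47,257,0],[0,0,0]],[[53,290,0],[0,0,0]],[[57,315,0],[0,0,0]],[[60,330,0],[0,0,0]],[[62,337,0],[0,0,0]]]'; python3 -m pendant '[[[0,0,0],[0,0,0]],[[0,0,0],[0,0,0]],[[0,0,0],[0,0,0]]]' >/dev/null; python3 go.py .678 -.1244 .103 0
```

```text
time_s: 24.75
tcp_pos: [0.6162, 0.2104, 0.2148]
ee_rot: [[1.0, -0.002, -0.002], [-0.002, -1.0, -0.001], [-0.002, 0.001, -1.0]]
wrist_force: [0.3, -0.2, -1.1]
gripper_width: 0.724
gripper_force: 30.0
time_s: 25.75
tcp_pos: [0.6775, -0.126, 0.2148]
ee_rot: [[1.0, -0.004, -0.002], [-0.004, -1.0, 0.0], [-0.002, -0.0, -1.0]]
wrist_force: [0.4, 0.7, -1.0]
gripper_width: 0.723
gripper_force: 30.0
shift [-1.000e-01  1.700e+00  1.128e+02] turn [-0.0003  0.     -0.0002] t 26.05
```

```bash
python3 -m pendant '[[[0,1,20],[0,0,0]],[[0,1,50],[0,0,0]],[[0,1,80],[0,0,0]],[[0,1,99],[0,0,0]],[[0,1,106],[0,0,0]],[[0,1,110],[0,0,0]],[[0,1,112],[0,0,0]],[[0,1,113],[0,0,0]],[[0,1,113],[0,0,0]]]'|grep -E "tcp|wrist|width"; python3 -m pendant '[[[0,0,0],[0,0,0]],[[0,0,0],[0,0,0]],[[0,0,0],[0,0,0]],[[0,0,0],[0,0,0]],[[0,0,-10],[0,0,0]],[[0,0,-40],[0,0,0]],[[0,0,-80],[0,0,0]],[[0,0,-120],[0,0,0]],[[0,0,-120],[0,0,0]]]' 1;  python3 go.py .4475 .4035 .23 0
```

```text
tcp_pos: [0.6785, -0.125, 0.1038]
wrist_force: [-0.9, 0.6, -0.6]
gripper_width: 0.724
time_s: 27.85
tcp_pos: [0.6812, -0.1255, 0.2317]
ee_rot: [[1.0, -0.001, 0.015], [-0.001, -1.0, -0.002], [0.015, 0.002, -1.0]]
wrist_force: [0.7, 0.1, 1.4]
gripper_width: 1.004
gripper_force: 0.0
shift [-234.  -528.9   -2.9] turn [ 0.0019 -0.0152 -0.0005] t 27.85
```

```bash
python3 -m pendant '[[[-8,-18,0],[0,0,0]],[[-25,-56,0],[0,0,0]],[[-44,-99,0],[0,0,0]],[[-64,-144,0],[0,0,0]],[[-84,-189,0],[0,0,0]],[[-104,-234,0],[0,0,0]],[[-124,-279,0],[0,0,0]],[[-144,-324,0],[0,0,0]],[[-164,-369,0],[0,0,0]],[[-183,-413,0],[0,0,0]]]' 1 >/dev/null;  python3 -m pendant '[[[-18,-40,0],[0,0,0]],[[-34,-76,0],[0,0,0]],[[-45,-102,0],[0,0,0]],[[-51,-116,0],[0,0,0]],[[-51,-116,0],[0,0,0]],[[-51,-116,0],[0,0,0]]]'; python3 go.py .4475 .4035 .089 0
python3 - <<'E'
from h import *
c=cap("top"); save(c,"t2.png",(200,120,360,250),5); 
E
```

```text
time_s: 29.45
tcp_pos: [0.4451, 0.4038, 0.2228]
ee_rot: [[1.0, -0.002, -0.0], [-0.002, -1.0, -0.0], [-0.0, 0.0, -1.0]]
wrist_force: [-0.9, -0.4, 0.2]
gripper_width: 1.0
gripper_force: 0.0
shift [  2.4   0.2 133.8] turn [ 0.0005  0.0003 -0.0021] t 29.45
```

View pics/t2.png

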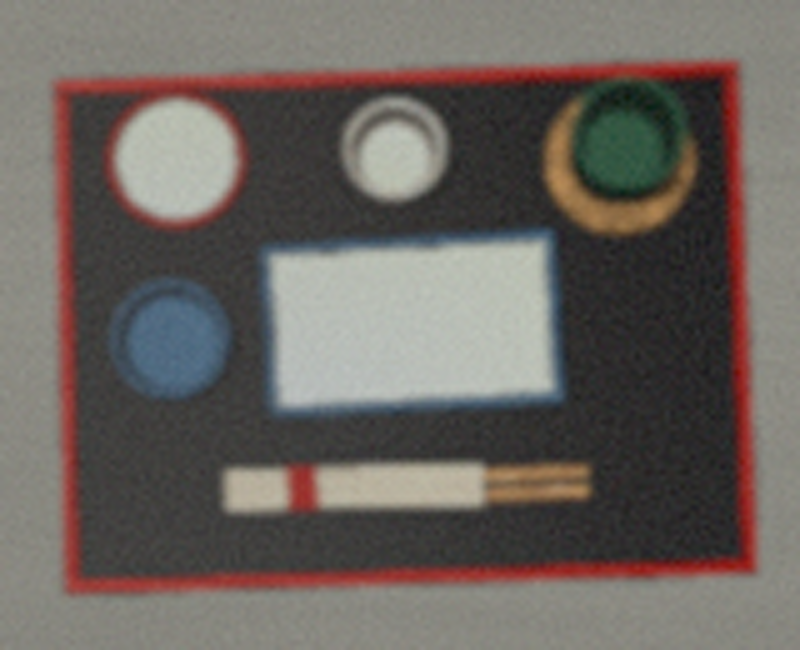

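The tray picture shows the bowl (395,148), dish (170,338), chopsticks (407,487) and cup rim (631,139) all set down, and I'll check the numbers at the end. Next is the pourer.

```bash
python3 -m pendant '[[[2,0,0],[0,0,0]],[[2,0,25],[0,0,0]],[[2,0,60],[0,0,0]],[[2,0,90],[0,0,0]],[[2,0,115],[0,0,0]],[[2,0,129],[0,0,0]],[[2,0,134],[0,0,0]],[[2,0,134],[0,0,0]]]'|grep -E "tcp|wrist"; python3 -m pendant '[[[0,0,0],[0,0,0]],[[0,0,0],[0,0,0]],[[0,0,0],[0,0,0]],[[0,0,0],[0,0,0]],[[0,0,0],[0,0,0]],[[0,0,0],[0,0,0]],[[0,0,0],[0,0,0]],[[0,0,0],[0,0,0]]]' 0;python3 go.py .674 .1333 .23 0
python3 - <<'E'
from h import *
c=cap("top"); u=ray(c,[((631.5)/5-.5+200,139.5/5-.5+120),((620)/5-.5+200,158/5-.5+120),((395.5)/5-.5+200,148/5-.5+120),(170/5-.5+200,338/5-.5+120),(407/5-.5+200,487/5-.5+120),(176/5-.5+200,160/5-.5+120)],[.081,.011,.042,.032,.016,.011]); print(u.round(4))
E
```

```text
tcp_pos: [0.4475, 0.4042, 0.0888]
wrist_force: [0.5, -0.6, 0.7]
time_s: 31.1
tcp_pos: [0.447, 0.4043, 0.0892]
ee_rot: [[1.0, -0.002, -0.0], [-0.002, -1.0, -0.0], [-0.0, 0.0, -1.0]]
wrist_force: [-1.6, -2.1, 5.0]
gripper_width: 0.633
gripper_force: 30.0
shift [ 227.4  270.6 -140.8] turn [ 0.0003  0.     -0.0017] t 31.1
[[ 0.676  -0.1251  0.081 ]
 [ 0.6793 -0.1247  0.011 ]
 [ 0.6764  0.006   0.042 ]
 [ 0.5662  0.1328  0.032 ]
 [ 0.4845 -0.0044  0.016 ]
 [ 0.673   0.1341  0.011 ]]
```

```bash
python3 -m pendant '[[[0,0,-8],[0,0,0]],[[0,0,-25],[0,0,0]],[[0,0,-50],[0,0,0]],[[0,0,-80],[0,0,0]],[[6,7,-108],[0,0,0]],[[20,24,-125],[0,0,0]],[[42,50,-130],[0,0,0]],[[68,81,-130],[0,0,0]],[[95,113,-130],[0,0,0]],[[122,145,-130],[0,0,0]]]'; python3 -m pendant '[[[26,31,0],[0,0,0]],[[50,60,0],[0,0,0]],[[70,84,0],[0,0,0]],[[87,104,0],[0,0,0]],[[98,117,0],[0,0,0]],[[104,124,0],[0,0,0]],[[105,125,0],[0,0,0]],[[105,125,0],[0,0,0]],[[105,125,0],[0,0,0]]]'; python3 go.py .674 .1335 .101 0
```

```text
time_s: 32.15
tcp_pos: [0.5692, 0.2581, 0.2183]
ee_rot: [[1.0, -0.001, -0.001], [-0.001, -1.0, 0.0], [-0.001, -0.0, -1.0]]
wrist_force: [1.2, 1.8, -2.5]
gripper_width: 0.635
gripper_force: 30.0
time_s: 33.05
tcp_pos: [0.673, 0.135, 0.2189]
ee_rot: [[1.0, -0.0, -0.0], [-0.0, -1.0, 0.0], [-0.0, -0.0, -1.0]]
wrist_force: [-0.3, 0.4, -1.4]
gripper_width: 0.629
gripper_force: 30.0
shift [  1.    1.6 117.9] turn [-0.0002  0.0002 -0.0004] t 33.05
```

```bash
python3 -m pendant '[[[0,1,20],[0,0,0]],[[0,1,50],[0,0,0]],[[0,1,80],[0,0,0]],[[0,1,102],[0,0,0]],[[0,1,111],[0,0,0]],[[0,1,115],[0,0,0]],[[0,1,117],[0,0,0]],[[0,1,118],[0,0,0]],[[0,1,118],[0,0,0]]]'|grep -E "tcp|wrist|width"; python3 -m pendant '[[[0,0,0],[0,0,0]],[[0,0,0],[0,0,0]],[[0,0,0],[0,0,0]],[[0,0,0],[0,0,0]],[[0,0,-10],[0,0,0]],[[0,0,-40],[0,0,0]],[[0,0,-80],[0,0,0]],[[0,0,-120],[0,0,0]],[[0,0,-150],[0,0,0]],[[0,0,-150],[0,0,0]]]' 0.95; python3 -m pendant '[[[-50,-40,0],[0,0,0]],[[-90,-80,0],[0,0,0]],[[-130,-120,0],[0,0,0]],[[-170,-160,0],[0,0,0]],[[-210,-200,0],[0,0,0]],[[-240,-230,0],[0,0,0]],[[-240,-230,0],[0,0,0]],[[-240,-230,0],[0,0,0]]]'; python3 - <<'E'
from h import *
c=cap("top"); save(c,"t3.png",(200,110,400,260),3.9)
E
```

```text
tcp_pos: [0.6741, 0.1333, 0.102]
wrist_force: [1.1, 0.4, -2.3]
gripper_width: 0.631
time_s: 34.95
tcp_pos: [0.6758, 0.1335, 0.2584]
ee_rot: [[1.0, -0.001, 0.012], [-0.001, -1.0, 0.003], [0.012, -0.003, -1.0]]
wrist_force: [0.5, 0.1, -0.8]
gripper_width: 0.952
gripper_force: 0.0
time_s: 35.75
tcp_pos: [0.4314, 0.3659, 0.2513]
ee_rot: [[1.0, 0.004, 0.0], [0.004, -1.0, 0.001], [0.0, -0.001, -1.0]]
wrist_force: [0.9, -0.3, -0.1]
gripper_width: 0.951
gripper_force: 0.0
```

View pics/t3.png

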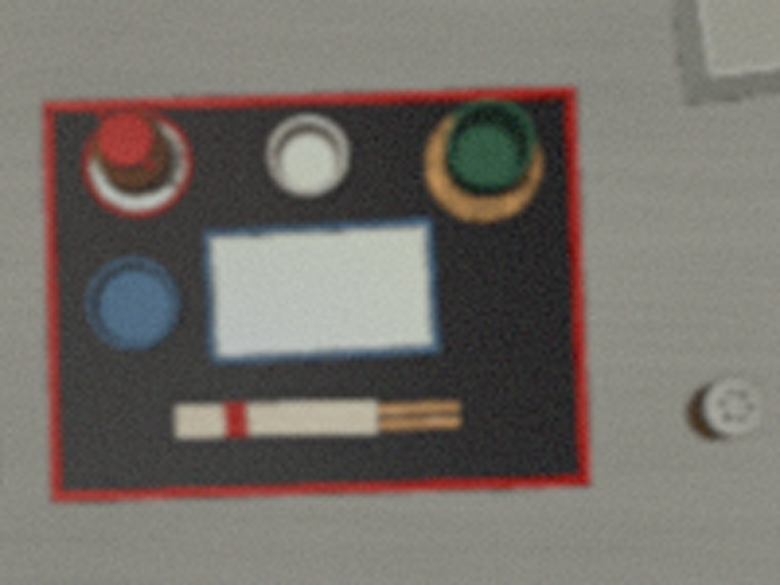

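Everything stands in place. The pourer's cap is at (126,137) over the saucer (136,161), offset only by its height, and the shaker (731,407) hasn't moved. I'll do one numeric check, then hand in.

```bash
python3 - <<'E'
from h import *
c=cap("top"); w=ray(c,[(126.5/3.9-.5+200,137.5/3.9-.5+110)],[.093])[0]; print(w)
if np.hypot(w[0]-.6735,w[1]-.1337)<.009: print(r.finish_job())
E
```

```text
[0.67574373 0.13398146 0.093     ]
the job is handed in; nothing more can be done
None
```

The tray is set and handed in at about 36 s of the 112 s; the result has not come back. By my last camera check the cup and pourer are within about 4 mm of their centres, the bowl, dish and chopsticks are inside their limits, and the shaker has not moved.

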